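Seat a meter board in the test nest and hold it on the probes

ROBOT

A 6-joint arm with a two-finger parallel gripper is mounted at the origin on a cart in front of the work surface, level with it; the furniture and walls round the work are solid. World frame = base frame: x ahead of the robot, y to its left, z up, the work surface at z = 0. Lengths are in m, angles in rad, forces in N, time in s.
With the tool pointing down it reaches from about 0.375 to 0.9 m from the base axis. Payload 3.1 kg.
Tool frame: the origin (TCP) lies midway between the tips of the shut fingers; the grasp point (between the pads) lies robot.grip_depth behind it (robot.grip_depth is the distance from the TCP to the grasp point, in m); z points along the fingers, y is the line along which they close (so a half turn about z gives the same grasp; the last joint's range is limited). The gripper opens to 87 mm and grips with 3 to 60 N. Pads are 19 mm wide; open, the fingers measure 117 mm over their backs; the gripper's body (75 mm by 190 mm) begins 51 mm behind the grasp point.
Start: joints at [0.939, 0.527, 1.433, -0, 1.181, -0.178], TCP at [0.274, 0.562, 0.223] pointing down, gripper open.
Joint ranges: [-3.08, 3.08], [-0.75, 2.2], [0.22, 2.44], [-1.43, 4.57], [0, 2.65], [-2.85, 2.85]. Speed limits (rad/s): [2.79, 2.79, 3.14, 3.14, 3.14, 3.14].

INTERFACE

Orientations are given as a unit quaternion [x, y, z, w].
In Python, from rig import robot, eyes, sensors gives the robot as it stands (robot), with the cameras (eyes) and the readings (sensors).
- The arm moves only by the tool nudge_tcp, called after "Emit:" by a JSON object that holds its "method" and its "body". Schema: {"type":"object","properties":{"deltas":{"type":"string"},"aperture":{"type":"number"},"clamp_n":{"type":"number"},"only":{"type":"string"},"quiet":{"type":"boolean"},"lines":{"type":"string"}},"required":["deltas"],"additionalProperties":false}. deltas is a string of 1 to 20 rows, one to a line, with the numbers parted by commas; each row has 4 numbers: dx, dy, dz in m, then a turn about the tool's z in rad; each row shifts and turns the commanded pose from where the row before left it, along the tool's axes as they then stand; what a row does not reach is not made up. A row lasts 1/12 s, in which the tool goes at most 0.0417 m and 0.125 rad, less where a joint would pass 70% of its speed; a pose out of reach is approached as far as the arm can. aperture is the finger opening in m, set as the call begins (left out keeps the last). The fingers move at their own pace and stop on an object; clamp_n is the grip in N (left out, the last holds). Time passes only in rows, so rows that do not move let the fingers close. The tool returns the time, the measured TCP pose, the force, the opening and the grip force at its end. only (a regular expression) keeps the lines of the reply that match it, lines (a string "A,B") keeps lines A to B, and quiet returns only ok. Input that does not fit is refused with a message, and nothing moves.
- sensors.get_obs(): the state, without advancing time (a new reading comes with each control period).
- eyes.camera(name): name is "scene" or "top"; returns a dict with "img" (420x560x3 uint8, red, green, blue), "fx", "fy", "cx", "cy" (pixels), "xyz" and "attitude" of the camera in the world. Camera axes: x right, y down, z forward; pixel columns grow to the right and rows downward; lengths in m; the calibration is good to about 2 mm. A picture is of the moment at which its call begins. There is no depth.
- robot.hand_in(): hands the job in; it is judged then, once.
The state is a dict: "time": time; "q": joint angles; "joint_velocities": joint speeds; "joint_torque": joint torques, N m; "position": TCP position; "tool_rot": TCP orientation; "ft_force": force on the tool from outside, world axes, zero at the start; "moment": the same for the moment, N m; "grip_width": finger opening in m; "grip_force": force on a finger pad.
Only numpy, scipy, OpenCV 4.12 (cv2) and the standard library are available. Lean on these libraries where they do the work, as an engineer would, in place of code of your own. Each camera call takes 0.05 s, during which the arm holds its last target. There are 200 camera calls.

TASK

Take the green meter board from the pink foam and put it in the black test nest for its test: tuck its gold-fingered edge under the yellow guard flap and home against the stop behind it, without lifting the flap (it works the safety interlock). Then press the board down flat on the stand-offs against the sprung probes and finish while still holding it there, because the test runs only as long as it is held. Leave the other things on the bench where they are.

Things in the scene. Friction and masses are not known exactly. Their poses are not given: they have to be found in the camera images.
- board: Loose green circuit board of a hand meter, about 0.1 kg, 130 (x) x 62 (y) x 3.2 mm, lying on the foam component side up. Origin: centre of its underside; +x points to the edge with gold contact fingers, z up out of the component side. Components other than the jack block are at most 10 mm high, between x = -28 and +27 mm; the last 38 mm before the gold edge are bare.
- board_rear (a point): Middle of the board's gold-fingered edge, at the underside (board x = +65 mm).
- board_front (a point): Middle of the board's other short edge, near the jack block, at the underside (board x = -65 mm).
- jack_block (a point): Centre of the top of the black input jack block that stands on the board at board x = -43 mm, y = 0: 32 (x) x 40 (y) x 20 mm high, its top 23.2 mm above the board's underside. A firm grip across its 40 mm width; the board's top to either side of it is clear.
- nest: Black test nest fixed to the bench, 200 (x) x 104 (y) mm. Origin: centre of its underside, on the bench; +x from the open end towards the flap, to the robot's left give or take 20 degrees, z up. The board lies on four brass stand-offs at x = -65 and +40 mm, y = +-23 mm, tops 26 mm above the bench; when home its centre is at x = -5 mm, y = 0, its gold edge towards +x.
- nest_stop (a point): Middle of the rear stop's face where the home board's gold edge meets it, level with the stand-off tops: nest x = +60 mm, y = 0, 26 mm above the bench. The stop rises 6 mm above the stand-offs.
- nest_probes (a point): Middle of the six sprung brass probes at rest, level with their tips: nest x = -46 mm, y = 0, 31 mm above the bench, so 5 mm above the stand-offs. They stand at x = -54 to -38 mm, y = +-13 mm. Pressing all level with the stand-offs takes about 7 N in all; let go, they lift the board's front again.
- nest_mouth (a point): Middle between the front ends of the two aluminium side guides: nest x = -18 mm, y = 0, 34 mm above the bench (the guides' top). From here to x = +62 mm the guides leave 66 mm for the 62 mm board; from x = -18 to -36 mm they flare outwards to about 80 mm.
- flap (a joint): Hinge of the yellow guard flap, rad: 0 is down, as at the start, growing as it lifts. It is light (50 g, no spring, no latch) and any push from below lifts it; the interlock trips at 0.12 rad. The hinge axis lies along the nest's y at nest x = +86 mm, 40 mm above the bench.
- flap_lip (a point): Middle of the flap's underside at its free end, where the turned-up lip begins: nest x = +35 mm, 34 mm above the bench, so 8 mm above the stand-offs. The flap is 80 mm wide and covers the last 25 mm of a board that is home. From here the lip runs 10 mm on towards the open end, rising 7 mm.
- foam: Pink antistatic foam pad fixed to the bench, 185 (x) x 110 (y) x 12 mm high; origin: centre of its underside.
- screwdriver: Bystander: screwdriver with an orange handle, 106 mm long, lying loose; origin under its middle.
- tape: Bystander: small dark tape roll, 55 mm across, 19 mm high; origin under its middle.
- marker: Bystander: black and white marker pen, 135 mm long, lying loose; origin under its middle.
- battery_carton: Bystander: closed green battery carton, 56 x 92 x 51 mm; origin under its middle.

How it is judged:
On the way, in this order (a step that is already met when the one before it is completed fails the run):
1. the gold-fingered edge is under the flap: at least 6 mm past the lip's bend, below the flap and between the side guides (x of board_rear in the frame of nest above 0.041 m and z of board_rear in the frame of nest below 0.033 m and y of board_rear in the frame of nest between -0.006 and 0.006 m), for 0.05 s.
2. the board is home and pressed flat on the stand-offs (x of board_rear in the frame of nest above 0.056 m and z of each of board_rear, board_front in the frame of nest below 0.028 m), for 0.3 s.
At the end, for the whole second after the job is handed in: The board is in the nest: gold edge under the flap within 4 mm of the rear stop, within 5 mm of the middle line, both ends within 2 mm of the stand-offs; fingers still on it (over 2 N), over 4 N on nest and probes; flap down (under 0.03 rad); at rest through the last second (all of step 2 and y of board_rear in the frame of nest between -0.005 and 0.005 m and y of board_front in the frame of nest between -0.007 and 0.007 m and angle between board's own z axis and vertical below 0.03 rad and contact force between the fingers and board above 2 N and contact force between board and nest above 4 N and value of joint flap below 0.03 rad and linear speed of board below 0.01 m/s); the arm keeps its last pose, push and grip.
It fails at once if the guard flap is lifted by 0.12 rad (7 degrees), tripping the interlock (value of joint flap above 0.12 rad).
It fails at once if a bystander (screwdriver, tape roll, marker, battery carton) is moved by more than 25 mm (distance of any of screwdriver, tape, marker, battery_carton from where it was at the start of the episode above 0.025 m).
It also fails if it takes over 40 s, if anything falls off the work surface, if the arm or the gripper's body presses on something with over 40 N, if the wrist force passes 120 N, or if a joint passes its speed limit or range.

## Working session

There is one attempt and no reset: what is moved stays moved. The work goes in short steps, Python scripts to look and compute and a tool call to move; the robot and the scene stay as the last step left them, time stands still between calls to the robot, and variables do not carry over. Pictures are saved under pics/ and viewed, at most 10 in all, crops included, and the job is handed in when it is done.

```bash
ls; mkdir -p pics
```

Run:
```python
from rig import robot, eyes, sensors
import cv2
print(robot.grip_depth, sensors.get_obs())
for n in("scene","top"):
    c=eyes.camera(n); cv2.imwrite(f"pics/{n}0.png",c["img"][:,:,::-1]); print(n,{k:v for k,v in c.items() if k!="img"})
```

```text
pics
rig.py
0.0187 {'time': 0.0, 'q': array([ 9.38523617e-01,  5.28485723e-01,  1.43388797e+00, -5.11398851e-06,
        1.18136707e+00, -1.78507877e-01]), 'joint_velocities': array([-2.32885434e-05, -7.25893228e-05,  1.23323149e-03,  1.21187979e-03,
       -1.70455344e-03, -7.21280681e-04]), 'joint_torque': array([ 2.18459070e-03, -4.40043032e+01, -1.76595122e+01,  6.34928816e-02,
        5.80347993e-02, -1.61992707e-04]), 'position': array([0.27351814, 0.5611732 , 0.22156416]), 'tool_rot': array([ 2.24939856e-01,  9.74372058e-01, -9.87935806e-04, -4.21411088e-04]), 'ft_force': array([-0.03645093, -0.29513568, -0.56127605]), 'moment': array([-0.01281949,  0.02150262,  0.03604257]), 'grip_force': 0.0, 'grip_width': 0.08674431998762663}
scene {'fx': 412.43181416581007, 'fy': 412.43181416581007, 'cx': 281.4518632924512, 'cy': 206.58187739352041, 'xyz': array([ 0.05600267, -0.59561276,  0.76977885]), 'attitude': array([ 0.86694315, -0.28565019,  0.13892893, -0.3840733 ])}
top {'fx': 522.9772381467861, 'fy': 522.9772381467861, 'cx': 283.1960501264206, 'cy': 208.1420930891737, 'xyz': array([0.3851042 , 0.0131269 , 1.46758822]), 'attitude': array([-0.69961809,  0.71156035, -0.04033091,  0.05089025])}
```

View pics/scene0.png

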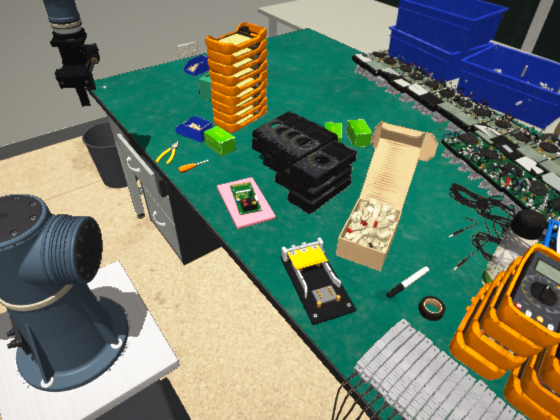

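View pics/top0.png

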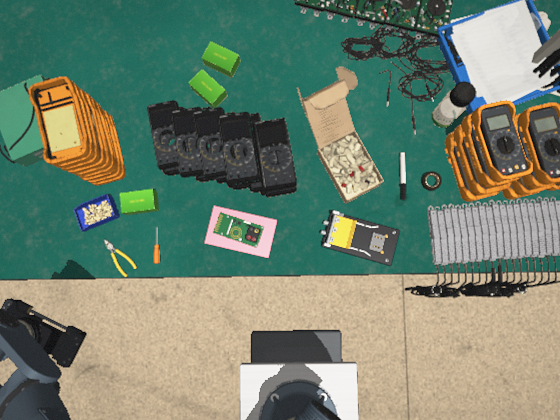

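The top view shows the foam and board at about (241,231), jack block on the right, and the nest at about (360,237) with its flap to the left. I'll enlarge both areas from both cameras in one composite.

Run:
```python
import cv2,numpy as np
t=cv2.imread("pics/top0.png"); s=cv2.imread("pics/scene0.png")
def cr(im,x,y,w=80,h=60): return cv2.resize(im[y:y+h,x:x+w],(400,300),interpolation=cv2.INTER_CUBIC)
a=np.vstack([np.hstack([cr(t,200,200),cr(t,320,205)]),np.hstack([cr(s,206,172),cr(s,275,235,w=107,h=80)])])
cv2.imwrite("pics/comp.png",a)
```

```text
(no output)
```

View pics/comp.png

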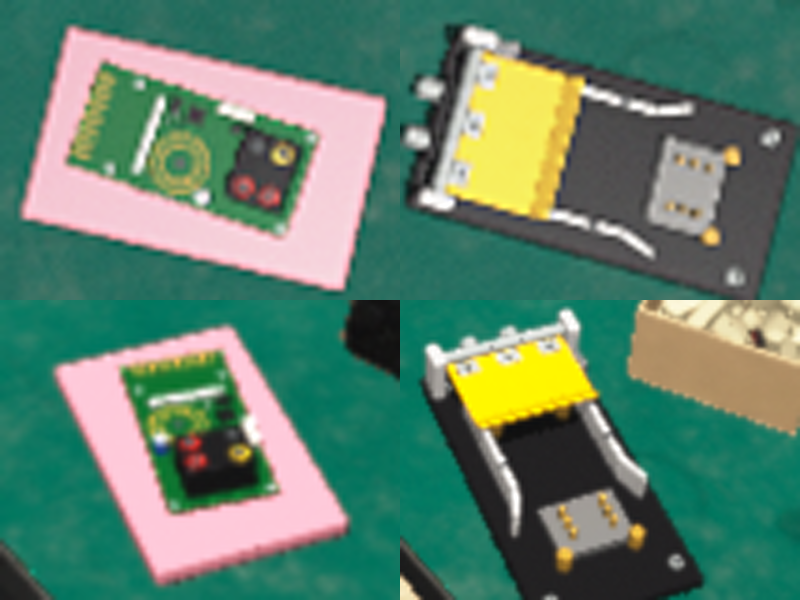

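The composite shows the board and nest corners clearly. I'll fit planar poses (x, y, yaw) from these features using both cameras.

Create fit.py:
```python
import numpy as np
from scipy.spatial.transform import Rotation as R
from scipy.optimize import least_squares
K=dict(scene=(412.43181416581007,281.4518632924512,206.58187739352041,[0.05600267,-0.59561276,0.76977885],[0.86694315,-0.28565019,0.13892893,-0.3840733]),
top=(522.9772381467861,283.1960501264206,208.1420930891737,[0.3851042,0.0131269,1.46758822],[-0.69961809,0.71156035,-0.04033091,0.05089025]))
def proj(c,P):
    f,cx,cy,t,q=K[c]; p=R.from_quat(q).inv().apply(np.atleast_2d(P)-t)
    return p[:,:2]/p[:,2:]*f+[cx,cy]
def world(v,P): # v=x,y,yaw,z
    return R.from_euler('z',v[2]).apply(P)+[v[0],v[1],v[3]]
def fit(obs,z,g):  # obs: list (cam, local pts, px)
    fun=lambda v:np.concatenate([(proj(c,world([*v,z],P))-p).ravel() for c,P,p in obs])
    s=least_squares(fun,g,loss='soft_l1'); return s.x,np.round(s.fun.reshape(-1,2),1)
```

Create m.py:
```python
from fit import *
def cv(X,x0,y0,ox,oy,s=5,sy=None): X=np.array(X,float); return (X-[ox,oy]+.5)/[s,sy or s]-.5+[x0,y0]
B=np.array([[65,-31,3.2],[65,31,3.2],[-65,-31,3.2],[-65,31,3.2]])/1e3
bt=cv([(103,62),(66,163),(320,136),(288,237)],200,200,0,0)
bs=cv([(224,350),(121,366),(280,491),(168,513)],206,172,0,300)
N=np.array([[-65,-23,26],[-65,23,26],[-54,-13,31],[-38,-13,31],[-54,13,31],[-38,13,31],[25,-40,41],[25,40,41]])/1e3
nt=cv([(733,156),(711,237),(708,167),(680,159),(699,216),(672,206),(585,76),(547,219)],320,205,400,0)
ns=cv([(637,532),(565,555),(613,517),(602,496),(572,528),(563,508),(599,398),(474,426)],275,235,400,300,400/107,3.75)
for nm,obs,z in(("board",[("top",B,bt),("scene",B,bs)],.012),("nest",[("top",N,nt),("scene",N,ns)],0)):
    for o in(obs,obs[:1],obs[1:]):
        v,r=fit(o,z,[.5,.1 if nm=="board" else -.2,1.4]); print(nm,np.round(v,4),r.tolist())
```

```bash
python3 m.py
```

Add to fit.py:
```python
def ray(c,uv,z):
    f,cx,cy,t,q=K[c]; d=R.from_quat(q).apply([(uv[0]-cx)/f,(uv[1]-cy)/f,1]); t=np.array(t)
    return np.round((t+d*(z-t[2])/d[2])[:2],3)
```

Run:
```python
from fit import *
for c,uv in(("scene",(320,208)),("scene",(290,188)),("top",(272,195)),("top",(298,190)),("top",(225,183)),("top",(381,189)),("top",(270,195))):
    print(c,uv,[ray(c,uv,z).tolist() for z in(0,.05,.1,.15)])
from rig import robot, eyes, sensors
o=sensors.get_obs(); p=o["position"]; T=R.from_quat(o["tool_rot"])
b=world([.5172,.1595,1.2234,.012],[[-.043,0,0]])[0]; print("jack",b)
print("delta tool",T.inv().apply(b+[0,0,.10]-p), "turn", (lambda m: m)(R.from_matrix(T.as_matrix()).apply([1,0,0])))
```

```text
scene (320, 208) [[0.672, 0.014], [0.632, -0.025], [0.592, -0.065], [0.552, -0.105]]
scene (290, 188) [[0.658, 0.133], [0.619, 0.086], [0.58, 0.038], [0.541, -0.009]]
top (272, 195) [[0.614, 0.065], [0.606, 0.063], [0.598, 0.061], [0.591, 0.059]]
top (298, 190) [[0.627, -0.009], [0.619, -0.009], [0.611, -0.008], [0.602, -0.007]]
top (225, 183) [[0.651, 0.198], [0.642, 0.192], [0.633, 0.186], [0.624, 0.18]]
top (381, 189) [[0.626, -0.245], [0.617, -0.236], [0.609, -0.227], [0.601, -0.218]]
top (270, 195) [[0.614, 0.07], [0.606, 0.069], [0.599, 0.067], [0.591, 0.065]]
jack [0.50256061 0.11906872 0.012     ]
delta tool [-0.39966752 -0.29679641  0.11009809] turn [-8.98785252e-01  4.38389053e-01  3.28925652e-04]
```

Emit:
{"method": "nudge_tcp", "body": {"deltas": "0,0,0,0", "aperture": 0.07}}

```text
time: 0.18
position: [0.2737, 0.5614, 0.2219]
tool_rot: [0.225, 0.974, -0.001, -0.0]
ft_force: [-0.1, -0.6, -0.4]
grip_width: 0.0848
grip_force: 0.0
```

```bash
python3 -c "
import cv2,numpy as np
s=cv2.imread('pics/scene0.png')[95:245,200:400]
cv2.imwrite('pics/st.png',cv2.resize(s,(800,600),interpolation=cv2.INTER_CUBIC))"
```

```text
(no output)
```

View pics/st.png

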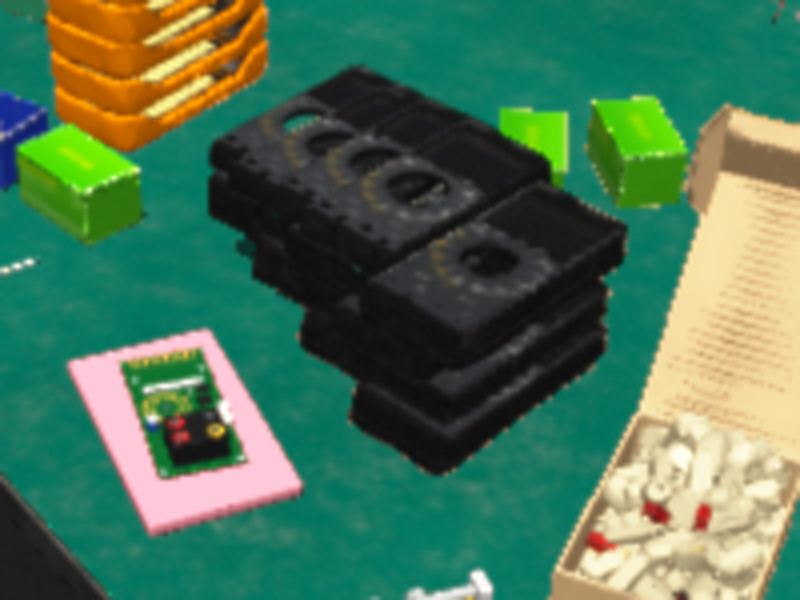

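The enlarged view shows a black meter stack behind the board with overhanging top layers (nearest top edge at scene px (290,167) to (315,182)). I need its height and front edge for gripper clearance.

Run:
```python
from fit import *
for s,t in(((290.5,167.5),(272,195)),((315,182),(298,190)),((264.5,158.5),(240,189)),):
    r=least_squares(lambda P:np.r_[(proj("scene",P)-s).ravel(),(proj("top",P)-t).ravel()],[.6,.05,.1]); print(r.x.round(3),r.fun.round(1))
```

```text
[0.593 0.059 0.147] [-0.7  0.1  0.4 -0.6]
[ 0.61  -0.011  0.137] [-2.5  0.2  1.5 -2.1]
[0.6   0.152 0.12 ] [ 6.  -0.5 -3.   4.9]
```

Emit:
{"method": "nudge_tcp", "body": {"deltas": "0,0,0,0.12\n0,0,0,0.12\n0,0,0,0.12\n0,0,0,0.12\n0,0,0,0.12\n0,0,0,0.12\n0,0,0,0.12\n0,0,0,0.12\n0,0,0,0.12\n0,0,0,0.12\n0,0,0,0.12\n0,0,0,0.12\n0,0,0,0.025\n0,0,0,0", "aperture": 0.07}}

```text
time: 1.35
position: [0.2738, 0.5615, 0.2222]
tool_rot: [0.819, 0.574, -0.0, 0.0]
ft_force: [0.1, -1.1, 0.5]
grip_width: 0.07
grip_force: 0.0
```

Create d.py:
```python
# usage: d.py frame(b/n) lx ly worldz : delta in tool axes and turn to align tool x with frame x
import sys; from fit import *; from rig import robot, eyes, sensors
F=dict(b=[.5172,.1595,1.2234,0],n=[.4882,-.1794,1.2782,0])[sys.argv[1]]
lx,ly,z=map(float,sys.argv[2:5]); o=sensors.get_obs(); p=o["position"]; T=R.from_quat(o["tool_rot"])
g=world(F,[[lx,ly,z]])[0]; x=T.apply([1,0,0]); yaw=np.arctan2(x[1],x[0])
print("tool delta",T.inv().apply(g-p).round(4),"turn",round((yaw-F[2]+np.pi)%(2*np.pi)-np.pi,4),"local tcp",R.from_euler('z',-F[2]).apply(p-[F[0],F[1],0]).round(4),"f",o["ft_force"].round(1),"w",round(o["grip_width"],4),o["grip_force"],"t",o["time"])
```

```bash
python3 d.py b -.043 0 .10
```

```text
tool delta [-0.3377  0.3661  0.1224] turn -0.001 local tcp [0.2952 0.3657 0.2222] f [ 0.1 -1.1  0.5] w 0.07 0.0 t 1.35
```

Emit:
{"method": "nudge_tcp", "body": {"deltas": "-0.01,0.011,0.002,0\n-0.02,0.022,0.006,0\n-0.022,0.024,0.008,0\n-0.022,0.024,0.008,0\n-0.022,0.024,0.008,0\n-0.022,0.024,0.008,0\n-0.022,0.024,0.008,0\n-0.022,0.024,0.008,0\n-0.022,0.024,0.008,0\n-0.022,0.024,0.008,0\n-0.022,0.024,0.008,0\n-0.022,0.024,0.008,0\n-0.022,0.024,0.008,0\n-0.022,0.024,0.008,0\n-0.022,0.024,0.008,0\n-0.02,0.02,0.0,0\n-0.01,0.01,0.0,0\n0,0,0,0\n0,0,0,0"}}

```text
time: 2.93
position: [0.5082, 0.1073, 0.1105]
tool_rot: [0.819, 0.573, -0.0, -0.0]
ft_force: [0.3, 0.1, 0.1]
grip_width: 0.0702
grip_force: 0.0
```

```bash
python3 d.py b -.043 0 .04
```

```text
tool delta [ 0.0091 -0.0093  0.0705] turn -0.0026 local tcp [-0.0522 -0.0093  0.1105] f [0.3 0.1 0.1] w 0.0702 0.0 t 2.9333
```

Emit:
{"method": "nudge_tcp", "body": {"deltas": "0.009,-0.0093,0.01,-0.0026\n0,0,0.02,0\n0,0,0.02,0\n0,0,0.02,0\n0,0,0,0\n0,0,0,0"}}

```text
time: 3.43
position: [0.5011, 0.121, 0.0401]
tool_rot: [0.818, 0.576, -0.001, -0.001]
ft_force: [0.2, 0.1, -0.6]
grip_width: 0.07
grip_force: 0.0
```

```bash
python3 d.py b -.043 0 .0155
```

Run:
```python
from rig import robot, eyes, sensors
import cv2,numpy as np
s=eyes.camera("scene")["img"][:,:,::-1]; t=eyes.camera("top")["img"][:,:,::-1]
f=lambda im,x,y:cv2.resize(im[y:y+120,x:x+80],(400,600),interpolation=cv2.INTER_CUBIC)
cv2.imwrite("pics/g1.png",np.hstack([f(s,206,120),f(t,200,150)]))
```

```text
tool delta [-0.0013  0.0021  0.0246] turn 0.0038 local tcp [-0.0416  0.0021  0.0401] f [ 0.2  0.1 -0.6] w 0.07 0.0 t 3.4333
```

View pics/g1.png

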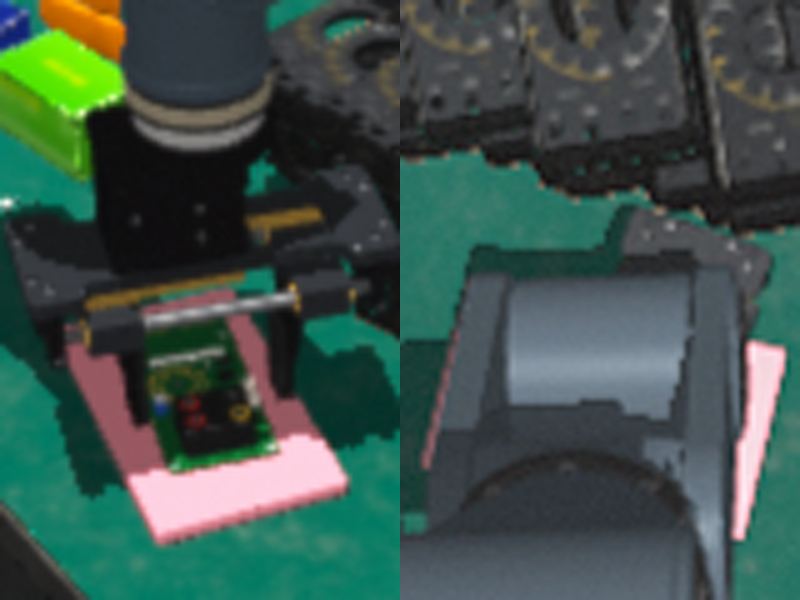

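The fingers straddle the jack block and the gripper body clears the black stack (small gap near top-crop (760,230)). I'll descend.

Emit:
{"method": "nudge_tcp", "body": {"deltas": "-0.0013,0.002,0.008,0.0038\n0,0,0.008,0\n0,0,0.005,0\n0,0,0.002,0\n0,0,0,0\n0,0,0,0"}}

```text
time: 4.03
position: [0.5041, 0.1183, 0.0173]
tool_rot: [0.819, 0.573, -0.0, -0.0]
ft_force: [-0.5, -0.6, -0.3]
grip_width: 0.0699
grip_force: 0.0
```

```bash
python3 d.py b -.043 0 .0155
```

```text
tool delta [ 0.0002 -0.0017  0.0018] turn -0.002 local tcp [-0.0432 -0.0017  0.0173] f [-0.5 -0.6 -0.3] w 0.0699 0.0 t 4.0333
```

Emit:
{"method": "nudge_tcp", "body": {"deltas": "0,-0.001,0.001,0\n0,0,0,0\n0,0,0,0\n0,0,0,0\n0,0,0,0\n0,0,0,0\n0,0,0,0\n0,0,0,0", "aperture": 0.03, "clamp_n": 50}}

```text
time: 4.7
position: [0.5033, 0.1187, 0.0167]
tool_rot: [0.819, 0.574, 0.0, 0.0]
ft_force: [-1.1, 0.2, 1.0]
grip_width: 0.0397
grip_force: 49.9
```

```bash
python3 d.py b -.043 0 .0155
```

```text
tool delta [ 0.0001 -0.0009  0.0012] turn -0.0018 local tcp [-0.0431 -0.0009  0.0167] f [-1.1  0.2  1. ] w 0.0397 49.91821646690369 t 4.7
```

Emit:
{"method": "nudge_tcp", "body": {"deltas": "0,0,-0.01,0\n0,0,-0.02,0\n0,0,-0.025,0\n0,0,-0.025,0\n0,0,-0.015,0\n0,0,0,0"}}

```text
time: 5.2
position: [0.5056, 0.1188, 0.1151]
tool_rot: [0.819, 0.574, 0.003, 0.002]
ft_force: [-0.2, -0.0, -0.5]
grip_width: 0.0396
grip_force: 49.9
```

```bash
python3 d.py n -.138 0 .08
```

```text
tool delta [-0.424   0.0932  0.0346] turn -0.0564 local tcp [0.2905 0.0694 0.1151] f [-0.2 -0.  -0.5] w 0.0396 49.91783916950226 t 5.2
```

Emit:
{"method": "nudge_tcp", "body": {"deltas": "0,0,0,-0.056\n-0.015,0.0024,0,0\n-0.03,0.005,0,0\n-0.032,0.005,0,0\n-0.032,0.005,0,0\n-0.032,0.005,0,0\n-0.032,0.005,0,0\n-0.032,0.005,0,0\n-0.032,0.005,0,0\n-0.032,0.005,0,0\n-0.032,0.005,0,0\n-0.032,0.005,0,0\n-0.032,0.005,0.005,0\n-0.03,0.005,0.01,0\n-0.03,0.005,0.01,0\n-0.015,0.002,0.005,0\n0,0,0,0\n0,0,0,0"}}

```text
time: 6.7
position: [0.4417, -0.3221, 0.0806]
tool_rot: [0.803, 0.595, 0.0, -0.002]
ft_force: [0.2, 1.3, -2.2]
grip_width: 0.0396
grip_force: 49.9
```

```bash
python3 d.py n -.138 0 .05
```

```text
tool delta [0.012  0.0034 0.0306] turn -0.0025 local tcp [-0.1501  0.0034  0.0806] f [ 0.2  1.3 -2.2] w 0.0396 49.91827189922333 t 6.7
```

Emit:
{"method": "nudge_tcp", "body": {"deltas": "0.006,0.0017,0.01,-0.0025\n0.006,0.0017,0.015,0\n0,0,0.0056,0\n0,0,0,0\n0,0,0,0"}}

```text
time: 7.12
position: [0.4493, -0.3106, 0.0507]
tool_rot: [0.801, 0.598, -0.0, -0.001]
ft_force: [0.5, 0.3, -0.4]
grip_width: 0.0397
grip_force: 49.9
```

```bash
python3 d.py n -.138 0 .036
```

Run:
```python
from rig import robot, eyes, sensors
import cv2,numpy as np
s=eyes.camera("scene")["img"][:,:,::-1]; t=eyes.camera("top")["img"][:,:,::-1]
f=lambda im,x,y:cv2.resize(im[y:y+120,x:x+80],(400,600),interpolation=cv2.INTER_CUBIC)
cv2.imwrite("pics/n1.png",np.hstack([f(s,285,220),f(t,330,175)]))
```

```text
tool delta [-0.0012 -0.0006  0.0147] turn 0.0039 local tcp [-0.1368 -0.0006  0.0507] f [ 0.5  0.3 -0.4] w 0.0397 49.918051958084106 t 7.1167
```

View pics/n1.png

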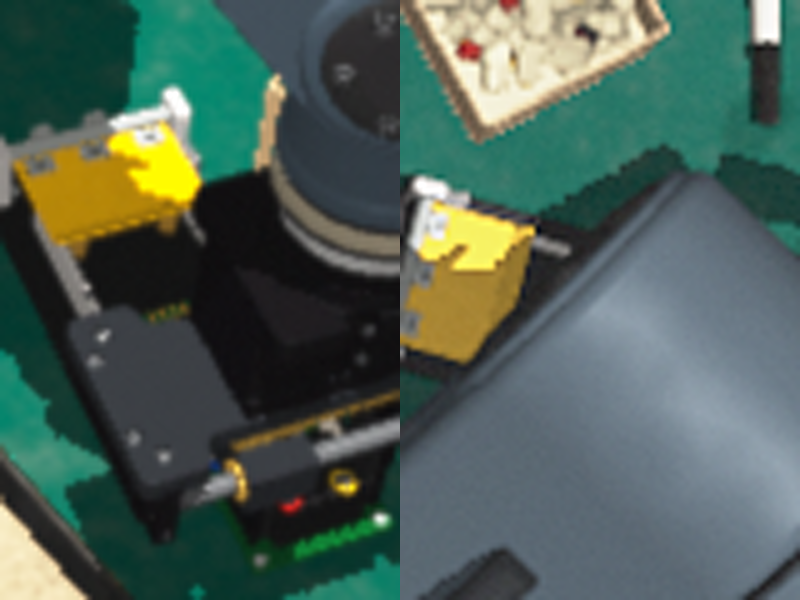

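The gold fingers show at crop (148–188, 303–322), and the board's front corners at about (258,565) and (388,512). I'll compare those with the predicted board pose.

Run:
```python
from fit import *
v=[.4882,-.1794,1.2782,0]
c=lambda P:((proj("scene",world(v,np.array(P)))-[285,220]+.5)*5-.5).round(0).tolist()
x=-.1368+.043;y=-.0006
for dz in(-.003,0,.003):
  print(dz,"gold -31,+31",c([[x+.065,y-.031,.0492+dz],[x+.065,y+.031,.0492+dz]]),"front",c([[x-.065,y-.031,.0492],[x-.065,y+.031,.0492]]))
```

```text
-0.003 gold -31,+31 [[252.0, 290.0], [123.0, 327.0]] front [[395.0, 530.0], [254.0, 576.0]]
0 gold -31,+31 [[252.0, 285.0], [123.0, 323.0]] front [[395.0, 530.0], [254.0, 576.0]]
0.003 gold -31,+31 [[253.0, 281.0], [124.0, 319.0]] front [[395.0, 530.0], [254.0, 576.0]]
```

Emit:
{"method": "nudge_tcp", "body": {"deltas": "-0.0012,-0.0006,0.005,0.0039\n0,0,0.005,0\n0,0,0.004,0\n0,0,0,0\n0,0,0,0"}}

```text
time: 7.63
position: [0.4481, -0.313, 0.0366]
tool_rot: [0.803, 0.596, -0.0, -0.0]
ft_force: [0.2, 0.7, -0.3]
grip_width: 0.0395
grip_force: 49.9
```

```bash
python3 d.py n -.093 0 .0365
```

```text
tool delta [ 0.0465 -0.0002  0.0001] turn -0.0023 local tcp [-1.395e-01 -1.000e-04  3.660e-02] f [ 0.2  0.7 -0.3] w 0.0395 49.918270111083984 t 7.6333
```

Emit:
{"method": "nudge_tcp", "body": {"deltas": "0.008,0,0,-0.002\n0.01,0,0,0\n0.01,0,0,0\n0.01,0,0,0\n0.008,0,0,0\n0,0,0,0\n0,0,0,0"}}

```text
time: 8.22
position: [0.462, -0.2682, 0.0371]
tool_rot: [0.802, 0.597, -0.0, 0.0]
ft_force: [0.2, -0.1, -1.4]
grip_width: 0.0396
grip_force: 49.9
```

```bash
python3 d.py n -.093 0 .0325
```

```text
tool delta [-0.0004 -0.0005  0.0046] turn 0.0019 local tcp [-0.0926 -0.0005  0.0371] f [ 0.2 -0.1 -1.4] w 0.0396 49.91820573806763 t 8.2167
```

Free of contact. Now I'll lower to press the probes part-way, before the lip.

Emit:
{"method": "nudge_tcp", "body": {"deltas": "0,0,0.002,0\n0,0,0.002,0\n0,0,0.0006,0\n0,0,0,0\n0,0,0,0"}}

```text
time: 8.63
position: [0.4619, -0.2693, 0.0326]
tool_rot: [0.803, 0.596, 0.0, 0.0]
ft_force: [2.0, 2.6, 4.4]
grip_width: 0.0396
grip_force: 49.9
```

```bash
python3 d.py n -.070 0 .0325
```

Run:
```python
from rig import robot, eyes, sensors
import cv2,numpy as np
s=eyes.camera("scene")["img"][:,:,::-1]
cv2.imwrite("pics/n2.png",cv2.resize(s[225:315,275:395],(800,600),interpolation=cv2.INTER_CUBIC))
```

```text
tool delta [ 0.0236 -0.0008  0.0001] turn -0.0009 local tcp [-0.0936 -0.0008  0.0326] f [2.  2.6 4.4] w 0.0396 49.91263926029205 t 8.6333
```

View pics/n2.png

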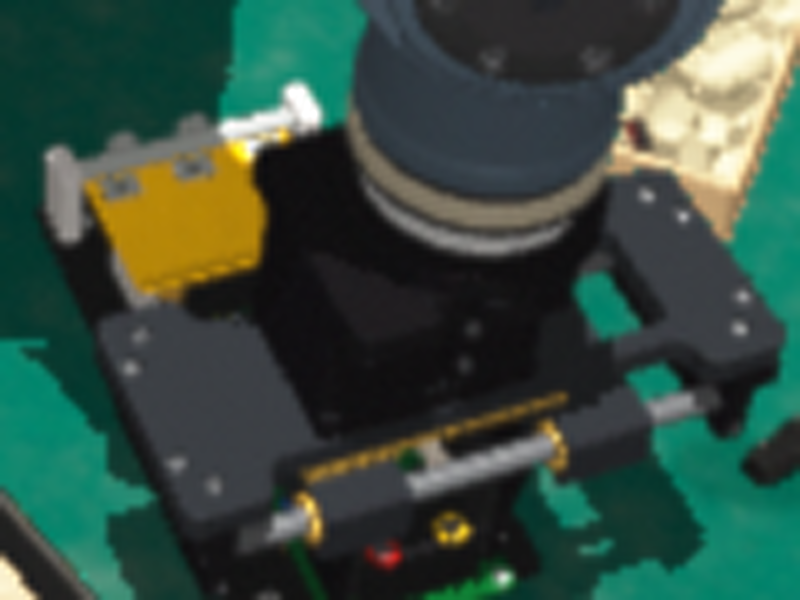

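The flap is down and the probe force is about 4 N as expected. Sliding in, in small steps.

Emit:
{"method": "nudge_tcp", "body": {"deltas": "0.004,-0.0004,0,0\n0.005,-0.0004,0,0\n0.005,0,0,0\n0.005,0,0,0\n0.004,0,0,0\n0,0,0,0"}}

```text
time: 9.18
position: [0.4679, -0.2453, 0.0324]
tool_rot: [0.803, 0.596, 0.0, -0.0]
ft_force: [2.9, 0.5, 3.2]
grip_width: 0.0398
grip_force: 49.9
```

```bash
python3 d.py n -.058 0 .0325
```

```text
tool delta [ 0.011   0.0004 -0.0001] turn -0.0004 local tcp [-0.069   0.0004  0.0324] f [2.9 0.5 3.2] w 0.0398 49.90143835544586 t 9.1833
```

Run:
```python
from rig import robot, eyes, sensors
import cv2,numpy as np
s=eyes.camera("scene")["img"][:,:,::-1]
a=cv2.imread("pics/scene0.png")
f=lambda im:cv2.resize(im[230:290,278:318],(400,600),interpolation=cv2.INTER_CUBIC)
cv2.imwrite("pics/n3.png",np.hstack([f(a),f(s)]))
```

```text
(no output)
```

View pics/n3.png

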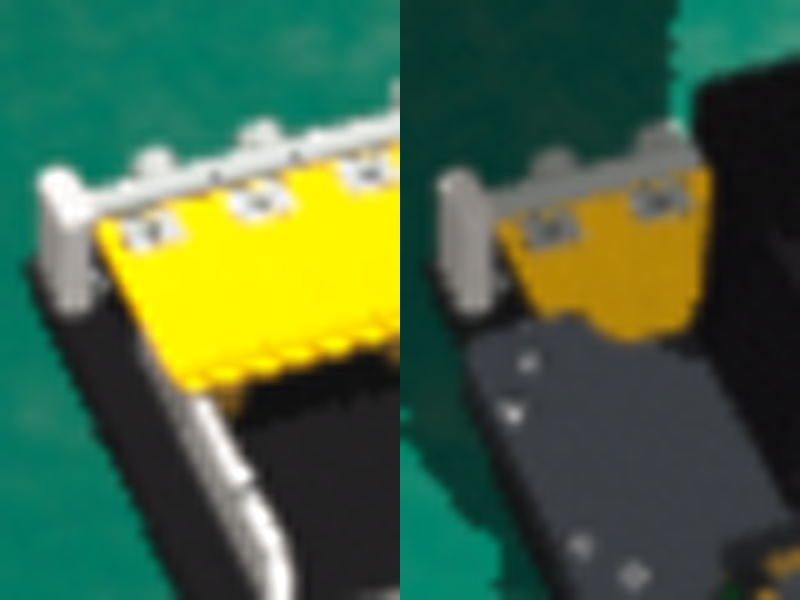

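The flap's left edge runs along the same line as at the start, so it's still down. Continuing to the stop.

Emit:
{"method": "nudge_tcp", "body": {"deltas": "0.004,0.0006,0,0\n0.004,0.0004,0,0\n0.004,0,0,0\n0.004,0,0,0\n0.002,0,0,0\n0,0,0,0\n0,0,0,0"}}

```text
time: 9.82
position: [0.4739, -0.2288, 0.0323]
tool_rot: [0.803, 0.596, 0.001, -0.0]
ft_force: [2.1, 1.4, 3.5]
grip_width: 0.0397
grip_force: 49.9
```

```bash
python3 d.py n -.048 0 .0325
```

```text
tool delta [ 0.0034 -0.0006 -0.0002] turn -0.0006 local tcp [-0.0514 -0.0006  0.0323] f [2.1 1.4 3.5] w 0.0397 49.91878688335419 t 9.8167
```

Emit:
{"method": "nudge_tcp", "body": {"deltas": "0.0015,0,0,0\n0.0015,0,0,0\n0.001,0,0,0\n0,0,0,0\n0,0,0,0"}}

```text
time: 10.23
position: [0.4746, -0.2265, 0.0324]
tool_rot: [0.803, 0.597, -0.0, 0.0]
ft_force: [-1.9, -3.3, 3.6]
grip_width: 0.0395
grip_force: 49.9
```

```bash
python3 d.py n -.048 0 .0305
```

```text
tool delta [ 0.0011 -0.0006  0.0019] turn 0.0002 local tcp [-0.049  -0.0006  0.0324] f [-1.9 -3.3  3.6] w 0.0395 49.91523206233978 t 10.2333
```

Contact with the stop is showing (about −4 N along nest x). Nudging a touch more, then pressing down.

Emit:
{"method": "nudge_tcp", "body": {"deltas": "0.001,0,0,0\n0,0,0,0\n0,0,0.001,0\n0,0,0.001,0\n0,0,0,0\n0,0,0,0"}}

```text
time: 10.73
position: [0.4747, -0.2265, 0.0307]
tool_rot: [0.803, 0.596, -0.001, 0.001]
ft_force: [-4.6, -7.1, 6.1]
grip_width: 0.0396
grip_force: 49.9
```

```bash
python3 d.py n -.048 0 .0305
```

```text
tool delta [ 0.001  -0.0006  0.0002] turn -0.0001 local tcp [-0.049  -0.0006  0.0307] f [-4.6 -7.1  6.1] w 0.0396 49.89912986755371 t 10.7333
```

Emit:
{"method": "nudge_tcp", "body": {"deltas": "0,0,0.0007,0\n0,0,0.0007,0\n0,0,0,0\n0,0,0,0"}}

```text
time: 11.07
position: [0.4747, -0.2265, 0.0306]
tool_rot: [0.803, 0.596, -0.001, 0.001]
ft_force: [-6.0, -7.4, 15.7]
grip_width: 0.0394
grip_force: 49.9
```

```bash
python3 d.py n -.048 0 .0305
```

```text
tool delta [ 0.001  -0.0007  0.0001] turn 0.0001 local tcp [-0.049  -0.0007  0.0306] f [-6.  -7.4 15.7] w 0.0394 49.90155100822449 t 11.0667
```

Emit:
{"method": "nudge_tcp", "body": {"deltas": "0,0,0.0007,0\n0,0,0.0007,0\n0,0,0,0\n0,0,0,0\n0,0,0,0\n0,0,0,0\n0,0,0,0\n0,0,0,0"}}

```text
time: 11.73
position: [0.4747, -0.2265, 0.0305]
tool_rot: [0.803, 0.597, -0.001, 0.001]
ft_force: [-8.5, -5.0, 27.7]
grip_width: 0.0394
grip_force: 49.9
```

```bash
python3 d.py n -.048 0 .0305
```

Run:
```python
from rig import robot, eyes, sensors
import cv2,numpy as np
s=eyes.camera("scene")["img"][:,:,::-1]
cv2.imwrite("pics/n4.png",cv2.resize(s[225:315,275:395],(800,600),interpolation=cv2.INTER_CUBIC))
```

```text
tool delta [ 0.001  -0.0007  0.    ] turn 0.0002 local tcp [-0.049  -0.0007  0.0305] f [-8.5 -5.  27.7] w 0.0394 49.903873801231384 t 11.7333
```

View pics/n4.png

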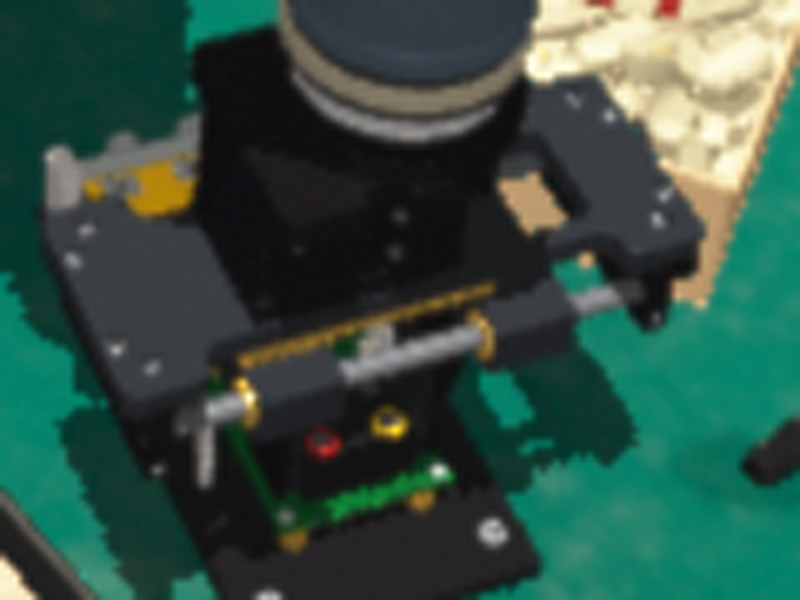

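The board's front edge rests on both brass stand-offs, at crop (293,535) and (422,500). It overhangs them slightly, as it should when home. The push is a steady ~28 N, so I'm handing in.

```bash
python3 -c "
from rig import robot, eyes, sensors
print(robot.hand_in())"
```

```text
the job is handed in; nothing more can be done
None
```

I handed the job in with the board tucked under the flap against the stop and held down on the stand-offs at about 28 N; the hand-in returned no verdict. The gold edge and the flap's free end were hidden from the cameras at the end, so their final state rests on the contact forces and earlier views.

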